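# Press the proud puzzle piece flush

### The job

One piece of the sloping puzzle board, marked with a ring, stands proud on its springy backing and a knobbed spare piece lies over it: take the spare piece away and lay it flat, knob up, in the shallow wooden tray. Then take the square-handled pressing stick from its stand and, with the stick square to the sloping board, gently press its foot on the ring until the proud piece is flush with the board around it. Finish while still holding it pressed flush like that, with only the stick touching the board, and leave the slim glue bottle where it stands.

Things in the scene. Friction and masses are not known exactly. Their poses are not given: they have to be found in the camera images.
- easel: sloping wooden puzzle board on short legs, fixed, pale wood. Origin on the table under its middle; x to its high edge, y along its level width, z vertical. Board slab 180 mm up the slope (x) by 240 mm (y) by 20 mm thick; its upper face slopes 15 degrees (0.262 rad), rising towards +x, and is about 70 mm above the table at the middle, 46 mm at the low edge, 93 mm at the high edge
- ring (a point): centre of the ring (24 mm outside diameter) inlaid in the top face of the proud piece, a 50 by 50 mm pale wood piece in the board, 40 mm to the board's +y side of its middle; moves with the piece. z points out of the board, square to the slope; x up the slope. At the start the spare piece hides it
- proud (a joint): how far the proud piece is pushed into the board, square to its face, in m: 0 = standing 8 mm proud, 0.008 = flush with the board, 0.012 = bottomed on a hard stop. Spring of 1 N per mm, so about 8 N holds it flush (the spare piece's weight alone pushes it in about 1 mm)
- spare: loose knobbed puzzle piece, darker wood, 0.09 kg, lying on the proud piece over the ring, on the slope: slab 60 (x) by 80 (y) by 14 mm with a round tab reaching 45 mm from the origin on -x, and an upright round knob of 20 mm diameter and 30 mm height in the middle of its top (44 mm over all). Origin: centre of the underside; z out of the slab along the knob
- tray: shallow open wooden tray, fixed, 200 (x) by 170 (y) by 30 mm high, walls and floor 5 mm thick, empty. Origin: centre of its underside on the table. It stands to the left or right of the board, the stand on the other side
- stand: wooden stand block, fixed, 90 by 90 by 45 mm high, with an upright round hole of 21 mm diameter, 40 mm deep, in the middle that holds the pressing stick. Origin: centre of its underside on the table
- stick: loose pressing stick, pale wood, 130 mm long, 0.08 kg, upright in the stand at the start with its foot on the hole's floor, 5 mm above the table. Round foot of 18 mm diameter for the lowest 60 mm, then a square handle 24 by 24 mm from 60 to 130 mm, faces square to its x and y. Origin: centre of the foot's end face; z along the stick from foot to handle
- glue: bystander: slim upright glue bottle, 40 mm diameter, 90 mm tall, just beyond the board's far left corner; origin: centre of its underside
Things that resemble listed ones, but are neither listed nor needed, are in the scene too. There is more than one size of the stick; the one meant has the size given above. Leave any green look-alike of the spare alone.

How it is judged:
By the outcome, as a careful person would: the job done as asked, in the order asked, and still so for the second after the job is handed in, while the arm keeps its last pose, push and grip.
It also fails if it takes over 59 s, if anything falls off the work surface, if the arm or the gripper's body presses on something with over 40 N, if the wrist force passes 120 N, or if a joint passes its speed limit or range.

### The arm

A 6-joint arm with a two-finger parallel gripper is mounted at the origin on the work surface. World frame = base frame: x ahead of the robot, y to its left, z up, the work surface at z = 0. Lengths are in mm, angles in rad, forces in N, time in s.
With the tool pointing down it reaches from about 250 to 775 mm from the base axis. Payload 8.9 kg.
Tool frame: the origin (TCP) lies on the centre line of the jaws, within the pads' length; the fingertips stand 14 mm ahead of it and the grasp point (between the pads) lies 5 mm behind it (manip.tcp_to_tips is the distance from the TCP to the fingertips, in mm); z points along the fingers, y is the line along which they close (so a half turn about z gives the same grasp; the last joint's range is limited). The gripper opens to 85 mm and grips with 20 to 120 N. Pads are 22 mm wide; open, the fingers measure 114 mm over their backs; the gripper's body (76 mm by 85 mm) begins 54 mm behind the grasp point. The pads swing forward as they close: fully open they stand 13 mm farther back than shut.
Start: joints at [-1.301, 0.291, -0.153, 1.127, 0, 1.431], TCP at [208.693, -481.737, 245.305] pointing down, gripper open.
Joint ranges: [-2.52, 2.52], [-0.91, 1.74], [-1.3, 1.37], [-1.96, 2.02], [-1.52, 1.47], [-3.14, 3.14]. Speed limits (rad/s): [2.22, 2.22, 2.79, 3.14, 3.14, 3.14].

### API

Orientations are given as a rotation vector (axis times angle).
In Python, from workcell import manip, imaging, finder gives the robot as it stands.
- The arm moves only by the tool step_arm, never from a script. Its arguments are lists of equal length, an entry for each row: "dp": the shift along the tool's x, y, z each as a share of 20 cm, from -1 to 1, a list of three; "turn": the turn about the tool's z as a share of 90 degrees, from -1 to 1; "claw": the finger opening in mm, from 0 to 85.4. In form: {"dp": [[x, y, z], ...], "turn": [turn, ...], "claw": [claw, ...]}. A call has 1 to 20 rows; each row shifts and turns the commanded pose from where the row before left it, along the tool's axes as they then stand; what a row does not reach is not made up. A row lasts 1/12 s, in which the tool goes at most 41.7 mm and 7.16 degrees, less where a joint would pass 70% of its speed; a pose out of reach is approached as far as the arm can. A call with a number of a shift or a turn outside -1 to 1 is refused whole. A call with a gripper value outside its range is refused whole. The fingers move at their own pace and stop on an object; "force" is the grip in N (left out, the last holds). Time passes only in rows, so rows that do not move let the fingers close. It gives the time, the measured TCP pose, the force, the opening and the grip force at its end, in the units of the state.
- manip.sense(): the state, without advancing time (a new reading comes with each control period).
- imaging.camera(name): name is "side" or "top" or "wrist"; returns a dict with "img" (400x640x3 uint8, red, green, blue), "camera_matrix" (3x3 intrinsics, pixels), "R" (3x3) and "t" (3): a world point X has camera coordinates R X + t; the wrist camera has in their place "tool_from_camera" (4x4, takes a point from camera to tool coordinates, whose origin is the TCP and whose axes are the flange's). Camera axes: x right, y down, z forward; pixel columns grow to the right and rows downward; lengths in mm; the calibration is good to about 2 mm. A picture is of the moment at which its call begins: read the wrist's pose just before it. There is no depth.
- manip.hand_in(): hands the job in; it is judged then, once.
Trained networks look in a picture, given as the dict that the camera call returned (one of the last four; its "shot" number tells which), for a name from the list of things; names that differ only in an ending like _2 or _b are one class to them, and where a whole thing is asked for, a point or a joint stands for the part that bears it (a point fixed in the world has none). Each returns a list of dicts, best first, with "confidence" (0 to 1); they miss things now and then, are a little off and sometimes report something else, mostly with a low value. They report only what shows in the picture. A call takes as long as a camera call. They do not tell look-alikes from the thing itself.
- finder.spot_in(label, picture): "location" ([column, row] in pixels, amid what is visible of it).
The state is a dict: "t": time; "joint_positions": joint angles; "dq": joint speeds; "effort": joint torques, N m; "eef_pos": TCP position; "tcp_rot": TCP orientation; "wrist_force": force on the tool from outside, world axes, zero at the start; "moment": the same for the moment, N m; "opening": finger opening in mm; "grip_force": force on a finger pad.
Only numpy, scipy, OpenCV 4.12 (cv2) and the standard library are available. Lean on these libraries where they do the work, as an engineer would, in place of code of your own. Each camera call takes 0.05 s, during which the arm holds its last target. There are 200 camera calls.

## Working session

There is one attempt and no reset: what is moved stays moved. The work goes in short steps, Python scripts to look and compute and a tool call to move; the robot and the scene stay as the last step left them, time stands still between calls to the robot, and variables do not carry over. Pictures are saved under pics/ and viewed, at most 10 in all, crops included, and the job is handed in when it is done.

Besides the shell and the picture viewer there is one more tool, called after "Call:" by a JSON object that holds its "name" and its "arguments", one argument or row to a line. step_arm: Moves the arm, as the interface text tells. Its arguments: {"type":"object","properties":{"dp":{"type":"array","items":{"type":"array","items":{"type":"number"}}},"turn":{"type":"array","items":{"type":"number"}},"claw":{"type":"array","items":{"type":"number"}},"force":{"type":"number"}},"required":["dp","turn","claw"]}

```bash
mkdir -p pics; ls; python3 - <<'E'
from workcell import manip, imaging, finder
import cv2,numpy as np
print(manip.sense())
for n in ("top","side"):
    p=imaging.camera(n)
    cv2.imwrite(f"pics/{n}1.png",p["img"][:,:,::-1])
    print(n,p["camera_matrix"].tolist(),p["R"].tolist(),p["t"].tolist())
    for l in ("easel","spare","tray","stand","stick","glue"):
        print(l,[(np.round(d["location"]).tolist(),round(d["confidence"],2)) for d in finder.spot_in(l,p)])
E
```

```text
pics
{'t': 0.0, 'joint_positions': array([-1.30134237e+00,  2.91263886e-01, -1.54126608e-01,  1.12669683e+00,
       -1.73527349e-06,  1.43150839e+00]), 'dq': array([ 2.14568220e-04, -2.23350531e-03,  1.66538419e-03,  3.58200869e-05,
       -2.20887613e-04,  1.07482339e-03]), 'effort': array([-2.90896678e-04, -5.37138462e+01,  3.31370723e+01,  1.54525379e-02,
       -4.60564024e-05, -1.49517126e-05]), 'eef_pos': array([ 208.56018765, -481.33977864,  244.74070458]), 'tcp_rot': array([-3.07495114e+00, -6.37328691e-01,  1.34553171e-04]), 'wrist_force': array([-0.01944757,  0.14997535, -0.03273078]), 'moment': array([-0.00139216, -0.04030929, -0.00977931]), 'grip_force': 0.0, 'opening': 85.26071426648849}
top [[512.6802367467087, 0.0, 314.9580093300422], [0.0, 512.6802367467087, 196.40483492328383], [0.0, 0.0, 1.0]] [[0.008689196194814343, -0.9995672945410352, -0.02810198486590877], [-0.9954591716804869, -0.005982603809904692, -0.09500129456408911], [0.09479206394359778, 0.02879986346442385, -0.995080415080984]] [25.651403690760052, 569.7046099442722, 1315.2635313303053]
easel [([342.0, 
[... 203 characters left out ...]
.6)]
glue [([250.0, 151.0], 0.64)]
side [[417.6100863427697, 0.0, 326.3608555449141], [0.0, 417.6100863427697, 198.3554235582262], [0.0, 0.0, 1.0]] [[-0.9403164048384502, -0.340053861100082, 0.01297807160630287], [-0.1704471133260188, 0.4376261881760247, -0.8828539522374867], [0.2945383512388827, -0.8323741292072028, -0.4694682829287104]] [547.9758577045209, 171.7931810474237, 763.6078963397306]
easel [([326.0, 212.0], 0.96)]
spare [([292.0, 260.0], 0.98), ([331.0, 202.0], 0.87), ([326.0, 214.0], 0.63)]
tray [([392.0, 172.0], 0.65)]
stand [([302.0, 341.0], 0.59)]
stick [([220.0, 290.0], 0.8), ([297.0, 302.0], 0.75), ([328.0, 281.0], 0.6), ([303.0, 341.0], 0.52)]
glue [([238.0, 257.0], 0.92)]
```

```bash
python3 - <<'E'
import cv2
a=cv2.imread("pics/top1.png")[110:290,150:520]
cv2.imwrite("pics/top1c.png",cv2.resize(a,None,fx=2.1,fy=2.1,interpolation=cv2.INTER_CUBIC))
a=cv2.imread("pics/side1.png")[120:400,170:470]
cv2.imwrite("pics/side1c.png",cv2.resize(a,None,fx=2.1,fy=2.1,interpolation=cv2.INTER_CUBIC))
E
```

```text
(no output)
```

View pics/top1c.png

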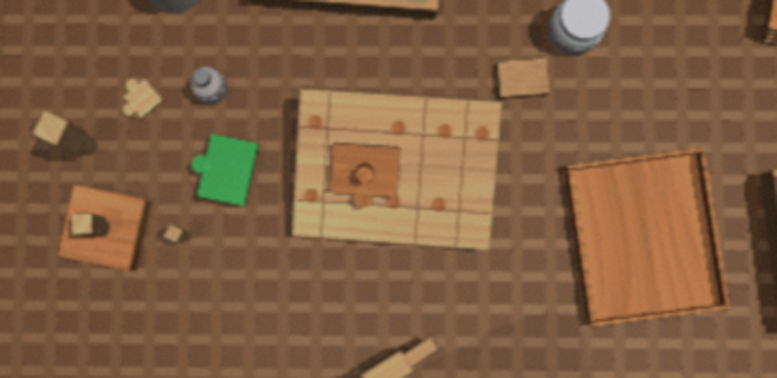

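View pics/side1c.png

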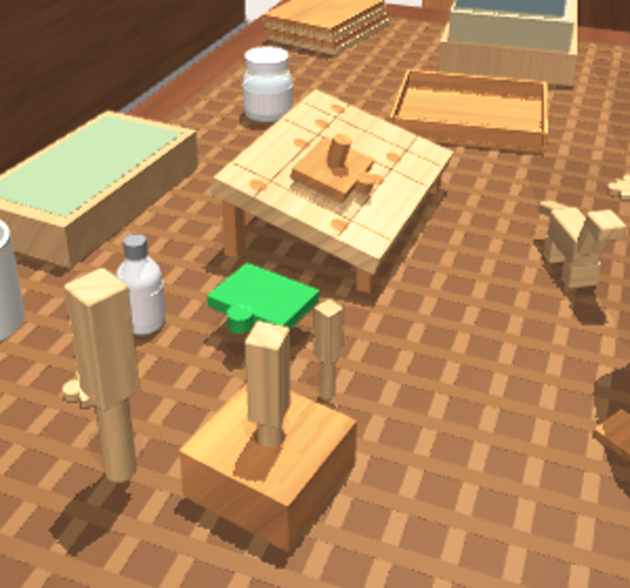

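The top crop shows the tray on the right (568–727, 152–325), the board and knobbed spare in the middle (knob about 363,174), and the stand with the stick on the left (82,224). The look-alike sticks are at (50,128) and (173,233), and the green piece at (228,170) stays put. The side crop shows the same layout.

```bash
cat > h.py <<'E'
from workcell import manip, imaging, finder
import cv2,numpy as np
from scipy.spatial.transform import Rotation as Ro
def cam(n):
    s=manip.sense(); p=imaging.camera(n); p["s"]=s
    if n=="wrist":
        R=Ro.from_rotvec(s["tcp_rot"]).as_matrix(); T=p["tool_from_camera"]
        p["Rwc"]=R@T[:3,:3]; p["c"]=R@T[:3,3]+s["eef_pos"]
    else:
        p["Rwc"]=p["R"].T; p["c"]=-p["R"].T@p["t"]
    return p
def ray(p,uv):
    return p["Rwc"]@np.linalg.inv(p["camera_matrix"])@np.array([uv[0],uv[1],1.])
def atz(p,uv,z):
    d=ray(p,uv); return p["c"]+d*(z-p["c"][2])/d[2]
def proj(p,X):
    q=p["camera_matrix"]@(p["Rwc"].T@(np.asarray(X,float)-p["c"])); return q[:2]/q[2]
def plan(X,yaw_y=None,s=None):
    """tool-frame shares to reach X; yaw_y: wanted world angle(deg) of tool y line"""
    s=s or manip.sense(); R=Ro.from_rotvec(s["tcp_rot"]).as_matrix()
    print("pos",np.round(s["eef_pos"],1),"toolx",np.round(R[:,0],3),"tooly",np.round(R[:,1],3))
    print("dp shares",np.round(R.T@(np.asarray(X)-s["eef_pos"])/200,4))
    if yaw_y is not None:
        a=np.degrees(np.arctan2(R[1,1],R[0,1])); d=(yaw_y-a+90)%180-90
        print("turn deg (tool z down => minus world)",round(-d,2),"share",round(-d/90,4))
E
python3 - <<'E'
from h import *
p=cam("top"); f=lambda u,v,z:np.round(atz(p,(u/2.1+150-.25,v/2.1+110-.25),z),1)
for n,L in dict(board=[(300,90,93),(502,101,93),(490,248,46),(293,237,46)],tray=[(568,166,30),(705,152,30),(727,303,30),(590,325,30)],stand=[(75,186,45),(146,202,45),(132,270,45),(61,255,45)]).items():
    P=np.array([f(*l) for l in L]); print(n,P.tolist(),P.mean(0))
print("sticktop",f(82,224,135),"knobtop",f(363,171,122),"spare",f(365,172,90))
print("glue",f(207,75,90))
print(manip.tcp_to_tips); plan([0,0,0],90)
E
```

```text
board [[673.5, 85.1, 93.0], [661.1, -155.8, 93.0], [488.0, -145.7, 46.0], [499.6, 94.8, 46.0]] [580.55 -30.4   69.5 ]
tray [[590.8, -244.2, 30.0], [609.2, -412.8, 30.0], [423.8, -435.2, 30.0], [395.5, -268.8, 30.0]] [ 504.825 -340.25    30.   ]
stand [[560.8, 366.4, 45.0], [541.5, 277.4, 45.0], [457.6, 292.5, 45.0], [475.3, 381.0, 45.0]] [508.8   329.325  45.   ]
sticktop [508.9 331.2 135. ] knobtop [573.4   8.6 122. ] spare [575.6   6.6  90. ]
glue [692.  197.8  90. ]
14.0
pos [ 208.7 -481.7  245.3] toolx [ 0.918  0.397 -0.   ] tooly [ 0.397 -0.918  0.   ]
dp shares [-1.0000e-04 -2.6251e+00  1.2265e+00]
turn deg (tool z down => minus world) 23.42 share 0.2602
```

Call:
{"name": "step_arm", "arguments": {
  "dp": [
    [0.161,-0.096,0],
    [0.161,-0.096,0],
    [0.161,-0.096,0],
    [0.161,-0.096,0],
    [0.161,-0.096,0],
    [0.161,-0.096,0],
    [0.161,-0.096,0],
    [0.161,-0.096,0],
    [0.161,-0.096,0],
    [0.161,-0.096,0],
    [0.161,-0.096,0],
    [0.161,-0.096,0],
    [0.161,-0.096,0],
    [0.161,-0.096,0],
    [0.161,-0.096,0],
    [0.161,-0.096,0],
    [0,0,0],
    [0,0,0]
  ],
  "turn": [0.042,0.042,0.042,0.042,0.042,0.042,0.042,0,0,0,0,0,0,0,0,0,0,0],
  "claw": [85,85,85,85,85,85,85,85,85,85,85,85,85,85,85,85,85,85]
}}

```text
t: 2.25
eef_pos: [699.0, -146.0, 243.6]
tcp_rot: [-3.14, 0.079, 0.002]
wrist_force: [-0.2, -0.2, 0.0]
opening: 85.2
grip_force: 0.0
```

```bash
python3 - <<'E'
from h import *
plan([530,8,240],87)
E
```

```text
pos [ 699.  -146.   243.6] toolx [ 0.999 -0.051 -0.001] tooly [-0.051 -0.999 -0.   ]
dp shares [-0.8828 -0.7264  0.0194]
turn deg (tool z down => minus world) 0.1 share 0.0012
```

Call:
{"name": "step_arm", "arguments": {
  "dp": [
    [-0.147,-0.121,0.003],
    [-0.147,-0.121,0.003],
    [-0.147,-0.121,0.003],
    [-0.147,-0.121,0.003],
    [-0.147,-0.121,0.003],
    [-0.147,-0.121,0.003],
    [0,0,0],
    [0,0,0],
    [0,0,0]
  ],
  "turn": [0,0,0,0,0,0,0,0,0],
  "claw": [85,85,85,85,85,85,85,85,85]
}}

```text
t: 3.0
eef_pos: [529.4, 6.2, 242.4]
tcp_rot: [3.14, -0.084, 0.003]
wrist_force: [1.0, 0.4, -0.1]
opening: 84.6
grip_force: 0.0
```

```bash
python3 - <<'E'
from h import *
p=cam("wrist"); print(p["s"]["eef_pos"],p["c"],p["Rwc"].round(3).tolist())
cv2.imwrite("pics/w1.png",p["img"][:,:,::-1])
print("knob proj",proj(p,[571,9,120]))
print([(d["location"],d["confidence"]) for d in finder.spot_in("spare",p)])
E
```

```text
[529.40087451   6.21608419 242.43881368] [611.79550615   1.37782116 370.82042107] [[-0.053, -0.946, -0.321], [-0.999, 0.051, 0.016], [0.002, 0.322, -0.947]]
knob proj [310.7655811 147.5967237]
[([316.5, 135.4], 0.7), ([159.3, 132.2], 0.68)]
```

View pics/w1.png

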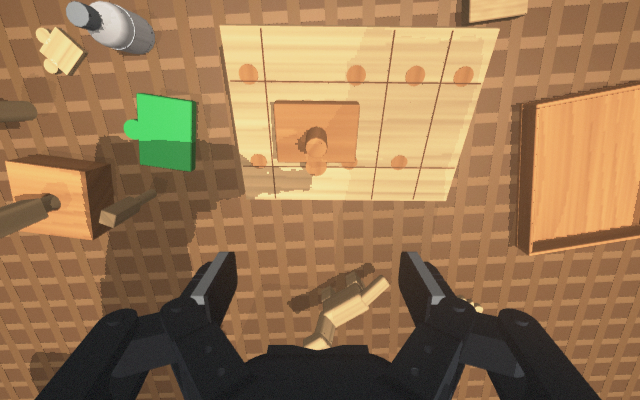

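```bash
python3 - <<'E'
from h import *
p=cam("wrist"); 
g=p["img"]; cv2.imwrite("pics/w1c.png",cv2.resize(g[85:205,205:460],None,fx=3,fy=3,interpolation=cv2.INTER_CUBIC)[:,:,::-1])
print(p["camera_matrix"][0,0])
print("knob",atz(p,(317,147),120))
P=np.array([atz(p,(u,v),z) for u,v,z in [(221,26,93),(499,29,93),(447,201,46),(244,197,46)]]);print(P.round(1).tolist(),P.mean(0))
print("tray near/left",atz(p,(520,252),0),atz(p,(521,101),30))
E
```

```text
286.9083630644882
knob [571.86502072   3.12999958 120.        ]
[[674.5, 79.2, 93.0], [659.5, -157.2, 93.0], [486.5, -148.8, 46.0], [505.0, 94.2, 46.0]] [581.36618865 -33.14665302  69.5       ]
tray near/left [ 382.91438638 -284.00196319    0.        ] [ 596.46795358 -228.66070313   30.        ]
```

View pics/w1c.png

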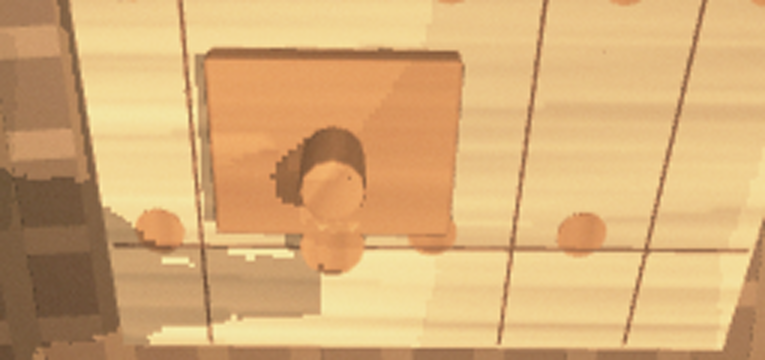

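The wrist crop shows the knob top centred at about (316,148) in the full image, with the slab square to the board. I'm going in for the knob.

```bash
python3 - <<'E'
from h import *
plan([574.5,5,111],87)
E
```

```text
pos [530.1   5.9 241.8] toolx [ 0.999 -0.054  0.001] tooly [-0.054 -0.999  0.   ]
dp shares [ 0.2217 -0.008   0.654 ]
turn deg (tool z down => minus world) -0.12 share -0.0013
```

Call:
{"name": "step_arm", "arguments": {
  "dp": [
    [0.111,-0.004,0],
    [0.111,-0.004,0],
    [0,0,0.12],
    [0,0,0.12],
    [0,0,0.12],
    [0,0,0.12],
    [0,0,0.1],
    [0,0,0.074],
    [0,0,0],
    [0,0,0],
    [0,0,0],
    [0,0,0],
    [0,0,0],
    [0,0,0],
    [0,0,0],
    [0,0,0],
    [0,0,0],
    [0,0,0]
  ],
  "turn": [0,0,0,0,0,0,0,0,0,0,0,0,0,0,0,0,0,0],
  "claw": [85,85,85,85,85,85,85,85,85,85,10,10,10,10,10,10,10,10],
  "force": 40
}}

```text
t: 4.65
eef_pos: [574.0, 6.1, 111.1]
tcp_rot: [-3.14, 0.083, -0.001]
wrist_force: [0.3, -0.4, 0.6]
opening: 18.5
grip_force: 39.0
```

Call:
{"name": "step_arm", "arguments": {
  "dp": [
    [0,0,-0.05],
    [0,0,-0.1],
    [0,0,-0.12],
    [0,0,-0.12],
    [0,0,-0.12],
    [0,0,-0.09],
    [0,0,0],
    [0,0,0]
  ],
  "turn": [0,0,0,0,0,0,0,0],
  "claw": [10,10,10,10,10,10,10,10]
}}

```text
t: 5.32
eef_pos: [574.2, 6.1, 232.0]
tcp_rot: [3.14, -0.083, 0.003]
wrist_force: [0.1, -0.9, -2.1]
opening: 18.8
grip_force: 39.2
```

```bash
python3 - <<'E'
from h import *
plan([505,-338,100])
p=cam("wrist"); cv2.imwrite("pics/w2.png",p["img"][:,:,::-1])
E
```

```text
pos [574.2   6.1 232. ] toolx [ 0.999 -0.053  0.002] tooly [-0.053 -0.999  0.   ]
dp shares [-0.2557  1.7363  0.6594]
```

View pics/w2.png

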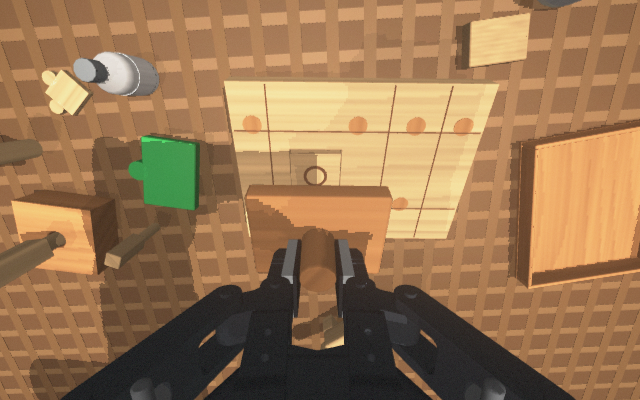

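The spare is held, and the ring shows at about (315,176). Next I carry the spare to the tray.

Call:
{"name": "step_arm", "arguments": {
  "dp": [
    [-0.01,0.08,0],
    [-0.022,0.15,0],
    [-0.022,0.15,0],
    [-0.022,0.15,0],
    [-0.022,0.15,0],
    [-0.022,0.15,0],
    [-0.022,0.15,0],
    [-0.022,0.15,0],
    [-0.022,0.15,0],
    [-0.022,0.15,0],
    [-0.022,0.15,0],
    [-0.022,0.15,0],
    [-0.01,0.006,0.1],
    [0,0,0.12],
    [0,0,0.12],
    [0,0,0.12],
    [0,0,0.12],
    [0,0,0.1],
    [0,0,0.08],
    [0,0,0]
  ],
  "turn": [0,0,0,0,0,0,0,0,0,0,0,0,0,0,0,0,0,0,0,0],
  "claw": [10,10,10,10,10,10,10,10,10,10,10,10,10,10,10,10,10,10,10,10]
}}

```text
t: 7.03
eef_pos: [500.3, -335.5, 74.2]
tcp_rot: [-3.135, 0.083, 0.01]
wrist_force: [-0.2, 0.9, -1.5]
opening: 18.7
grip_force: 39.4
```

```bash
python3 - <<'E'
from h import *
plan([505,-338,42])
p=cam("wrist"); cv2.imwrite("pics/w3.png",p["img"][:,:,::-1])
E
```

```text
pos [ 500.3 -335.5   74.2] toolx [ 0.999 -0.053 -0.006] tooly [-0.053 -0.999 -0.005]
dp shares [0.0253 0.0122 0.1606]
```

View pics/w3.png

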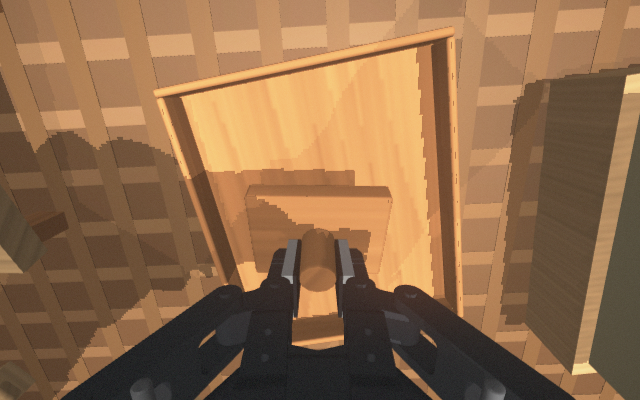

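Call:
{"name": "step_arm", "arguments": {
  "dp": [
    [0.02,0.02,0.05],
    [0,0,0.05],
    [0,0,0.02],
    [0,0,0.01],
    [0,0,0.01],
    [0,0,0.01],
    [0,0,0.01],
    [0,0,0]
  ],
  "turn": [0,0,0,0,0,0,0,0],
  "claw": [10,10,10,10,10,10,10,10],
  "force": 20
}}

```text
t: 7.75
eef_pos: [509.4, -343.3, 49.1]
tcp_rot: [3.138, -0.082, 0.008]
wrist_force: [3.5, 0.6, 11.4]
opening: 18.5
grip_force: 41.1
```

Call:
{"name": "step_arm", "arguments": {
  "dp": [
    [0,0,0.01],
    [0,0,0.01],
    [0,0,0],
    [0,0,0],
    [0,0,0],
    [0,0,0],
    [0,0,0],
    [0,0,-0.05],
    [0,0,-0.1],
    [0,0,-0.15],
    [0,0,-0.15],
    [0,0,-0.15],
    [0,0,-0.15],
    [0,0,-0.1],
    [0,0,0]
  ],
  "turn": [0,0,0,0,0,0,0,0,0,0,0,0,0,0,0],
  "claw": [10,10,26,40,55,65,65,65,65,65,65,65,65,65,65]
}}

```text
t: 9.0
eef_pos: [508.6, -343.5, 218.5]
tcp_rot: [3.136, -0.083, 0.009]
wrist_force: [0.6, 0.1, 0.1]
opening: 65.1
grip_force: 0.0
```

```bash
python3 - <<'E'
from h import *
p=cam("wrist"); q=cam("side")
cv2.imwrite("pics/rel.png",np.vstack([p["img"][50:300,120:520],cv2.resize(q["img"][130:230,320:480],(400,250),interpolation=cv2.INTER_CUBIC)])[:,:,::-1])
plan([400,0,230])
E
```

```text
pos [ 507.2 -342.3  214.1] toolx [ 0.999 -0.053  0.002] tooly [-0.053 -0.999  0.001]
dp shares [-0.6257 -1.6807 -0.0823]
```

View pics/rel.png

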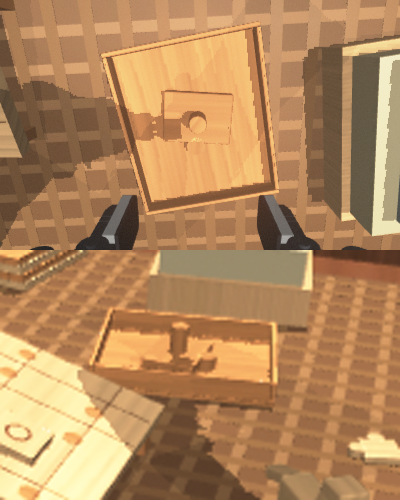

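The spare lies flat with its knob up in the tray. Next is the stick.

Call:
{"name": "step_arm", "arguments": {
  "dp": [
    [-0.02,-0.1,-0.02],
    [-0.022,-0.171,-0.02],
    [-0.022,-0.171,-0.02],
    [-0.022,-0.171,-0.02],
    [-0.022,-0.171,-0.02],
    [-0.022,-0.171,-0.02],
    [-0.022,-0.171,0],
    [-0.022,-0.171,0],
    [-0.022,-0.171,0],
    [-0.022,-0.171,0],
    [-0.022,-0.171,0],
    [-0.022,-0.171,0],
    [-0.022,-0.171,0],
    [-0.022,-0.171,0],
    [-0.022,-0.171,0],
    [-0.022,-0.171,0],
    [-0.022,-0.171,0],
    [-0.022,-0.171,0],
    [-0.022,-0.171,0],
    [-0.022,-0.171,0]
  ],
  "turn": [0,0,0,0,0,0,0,0,0,0,0,0,0,0,0,0,0,0,0,0],
  "claw": [85,85,85,85,85,85,85,85,85,85,85,85,85,85,85,85,85,85,85,85]
}}

```text
t: 10.77
eef_pos: [438.4, 177.9, 253.3]
tcp_rot: [-3.004, -0.218, 0.016]
wrist_force: [-0.0, 0.2, -0.3]
opening: 84.9
grip_force: 0.0
```

Call:
{"name": "step_arm", "arguments": {
  "dp": [
    [0,0,0],
    [0,0,0],
    [0,0,0]
  ],
  "turn": [0,0,0],
  "claw": [85,85,85]
}}

```text
t: 11.02
eef_pos: [439.0, 176.6, 253.0]
tcp_rot: [-3.006, -0.216, 0.016]
wrist_force: [0.1, 0.3, 0.7]
opening: 85.0
grip_force: 0.0
```

```bash
python3 - <<'E'
from h import *
p=cam("wrist"); print(p["s"]["eef_pos"])
print([(d["location"],d["confidence"]) for d in finder.spot_in("stick",p)], "proj top",proj(p,[509,330,135]))
print("stand corners proj",[proj(p,P).round().tolist() for P in [(560.8,366.4,45),(541.5,277.4,45),(457.6,292.5,45),(475.3,381,45)]])
cv2.imwrite("pics/w4.png",p["img"][:,:,::-1])
E
```

```text
[438.97415232 176.58922706 252.98801369]
[([296.1, 109.0], 0.95), ([189.6, 87.6], 0.68)] proj top [170.27381072  86.58372085]
stand corners proj [[187.0, 35.0], [264.0, 65.0], [247.0, 139.0], [177.0, 112.0]]
```

View pics/w4.png

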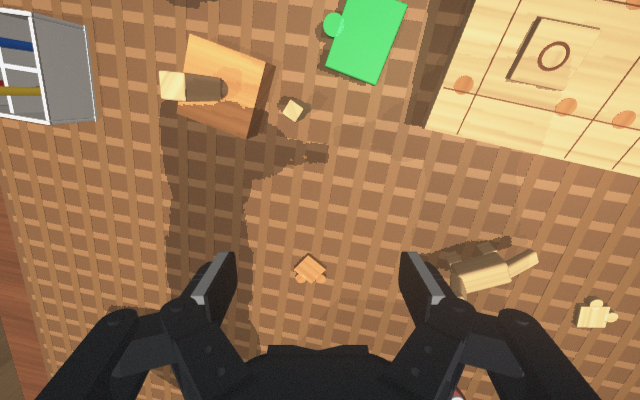

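```bash
python3 - <<'E'
from h import *
p=cam("wrist"); print(p["s"]["joint_positions"].round(3))
P=np.array([atz(p,uv,135) for uv in [(161,71),(186,73),(186,101),(159,98)]]); print(P.round(1).tolist(),P.mean(0))
for i in range(4):
    d=P[(i+1)%4]-P[i]; print(np.degrees(np.arctan2(d[1],d[0])).round(1),np.linalg.norm(d).round(1))
cv2.imwrite("pics/w4c.png",cv2.resize(p["img"][25:145,140:300],None,fx=4,fy=4,interpolation=cv2.INTER_CUBIC)[:,:,::-1])
E
```

```text
[ 0.142  0.176 -0.291  1.105  0.128  3.141]
[[520.5, 337.5, 135.0], [521.9, 315.1, 135.0], [499.3, 315.5, 135.0], [498.3, 340.4, 135.0]] [510.02063011 327.11313985 135.        ]
-86.4 22.4
179.1 22.6
92.5 24.9
-7.4 22.5
```

View pics/w4c.png

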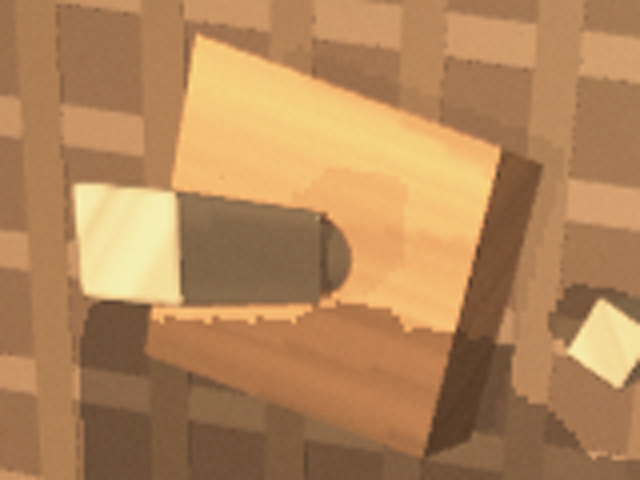

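Call:
{"name": "step_arm", "arguments": {
  "dp": [
    [0,0,0],
    [0,0,0],
    [0,0,0],
    [0,0,0],
    [0,0,0],
    [0,0,0],
    [0,0,0],
    [0,0,0],
    [0,0,0],
    [0,0,0],
    [0,0,0],
    [0,0,0],
    [0,0,0],
    [0,0,0],
    [0,0,0],
    [0,0,0],
    [0,0,0],
    [0,0,0],
    [0,0,0],
    [0,0,0]
  ],
  "turn": [-0.077,-0.077,-0.077,-0.077,-0.077,-0.077,-0.077,-0.077,-0.077,-0.077,-0.077,-0.077,-0.077,-0.077,-0.077,-0.077,-0.077,-0.077,-0.077,-0.077],
  "claw": [85,85,85,85,85,85,85,85,85,85,85,85,85,85,85,85,85,85,85,85]
}}

```text
t: 12.83
eef_pos: [439.0, 176.2, 252.8]
tcp_rot: [-0.873, -2.955, -0.179]
wrist_force: [0.9, 0.6, 0.4]
opening: 85.2
grip_force: 0.0
```

Call:
{"name": "step_arm", "arguments": {
  "dp": [
    [0,0,0],
    [0,0,0],
    [0,0,0],
    [0,0,0],
    [0,0,0],
    [0,0,0]
  ],
  "turn": [-0.077,-0.077,-0.077,-0.077,0,0],
  "claw": [85,85,85,85,85,85]
}}

```text
t: 13.33
eef_pos: [439.0, 176.4, 252.8]
tcp_rot: [-0.156, -3.105, -0.196]
wrist_force: [-0.9, 0.3, 0.7]
opening: 84.9
grip_force: 0.0
```

```bash
python3 - <<'E'
from h import *
plan([540,327,250],87); print(manip.sense()["joint_positions"].round(2))
E
```

```text
pos [439.  176.4 252.8] toolx [-0.995  0.098  0.032] tooly [0.101 0.987 0.124]
dp shares [-0.4292  0.7928  0.0995]
turn deg (tool z down => minus world) -2.85 share -0.0317
[ 0.14  0.18 -0.29  1.11  0.13  0.24]
```

The tool picked up a 7° roll when joint 6 hit its limit. I'll undo it by pushing the other way with joint 6 at its opposite limit.

Call:
{"name": "step_arm", "arguments": {
  "dp": [
    [0,0,0],
    [0,0,0],
    [0,0,0],
    [0,0,0],
    [0,0,0],
    [0,0,0],
    [0,0,0],
    [0,0,0],
    [0,0,0],
    [0,0,0],
    [0,0,0],
    [0,0,0],
    [0,0,0],
    [0,0,0],
    [0,0,0],
    [0,0,0],
    [0,0,0],
    [0,0,0],
    [0,0,0],
    [0,0,0]
  ],
  "turn": [-0.079,-0.079,-0.079,-0.079,-0.079,-0.079,-0.079,-0.079,-0.079,-0.079,-0.079,-0.079,-0.079,-0.079,-0.079,-0.079,-0.079,-0.079,-0.079,-0.079],
  "claw": [85,85,85,85,85,85,85,85,85,85,85,85,85,85,85,85,85,85,85,85]
}}

```text
t: 15.0
eef_pos: [438.9, 176.5, 252.9]
tcp_rot: [-2.816, 1.116, 0.099]
wrist_force: [0.1, 0.3, 0.5]
opening: 85.2
grip_force: 0.0
```

Call:
{"name": "step_arm", "arguments": {
  "dp": [
    [0,0,0],
    [0,0,0],
    [0,0,0],
    [0,0,0],
    [0,0,0],
    [0,0,0],
    [0,0,0]
  ],
  "turn": [-0.079,-0.079,-0.079,-0.079,-0.079,-0.079,-0.079],
  "claw": [85,85,85,85,85,85,85]
}}

```text
t: 15.58
eef_pos: [438.9, 176.5, 252.9]
tcp_rot: [-3.009, -0.172, 0.019]
wrist_force: [0.0, -0.8, 0.6]
opening: 85.3
grip_force: 0.0
```

```bash
python3 - <<'E'
from h import *
plan([439,0,250],87); s=manip.sense(); print(s["joint_positions"].round(3),Ro.from_rotvec(s["tcp_rot"]).as_matrix()[:,2].round(3))
E
```

```text
pos [438.9 176.5 252.9] toolx [ 0.993  0.114 -0.005] tooly [ 0.113 -0.985 -0.128]
dp shares [-0.1006  0.8713 -0.0974]
turn deg (tool z down => minus world) 9.53 share 0.1059
[ 0.142  0.176 -0.291  1.105  0.129 -3.114] [-0.02   0.127 -0.992]
```

Call:
{"name": "step_arm", "arguments": {
  "dp": [
    [-0.017,0.15,-0.015],
    [-0.017,0.15,-0.015],
    [-0.017,0.15,-0.015],
    [-0.017,0.15,-0.015],
    [0,0,0]
  ],
  "turn": [0,0,0,0,0],
  "claw": [85,85,85,85,85]
}}

```text
t: 16.0
eef_pos: [431.7, 112.8, 251.7]
tcp_rot: [-3.065, -0.054, 0.011]
wrist_force: [0.5, 0.6, -0.2]
opening: 85.4
grip_force: 0.0
```

```bash
python3 - <<'E'
from h import *
plan([439,-100,250],87); s=manip.sense(); print(s["joint_positions"].round(3),Ro.from_rotvec(s["tcp_rot"]).as_matrix()[:,2].round(3))
E
```

```text
pos [431.7 112.8 251.7] toolx [ 0.999  0.035 -0.006] tooly [ 0.035 -0.997 -0.076]
dp shares [-8.0000e-04  1.0623e+00 -7.2200e-02]
turn deg (tool z down => minus world) 4.99 share 0.0555
[ 0.038  0.133 -0.341  1.102  0.076 -3.139] [-0.008  0.075 -0.997]
```

Call:
{"name": "step_arm", "arguments": {
  "dp": [
    [-0.004,0.15,-0.01],
    [-0.004,0.15,-0.01],
    [-0.004,0.15,-0.01],
    [-0.004,0.15,-0.01],
    [-0.004,0.15,-0.01],
    [0,0,0]
  ],
  "turn": [0,0,0,0,0,0],
  "claw": [85,85,85,85,85,85]
}}

```text
t: 16.5
eef_pos: [429.8, 46.7, 254.5]
tcp_rot: [-3.136, 0.102, 0.009]
wrist_force: [0.2, -0.4, -0.2]
opening: 85.0
grip_force: 0.0
```

```bash
python3 - <<'E'
from h import *
plan([439,-100,250],87); s=manip.sense(); print(s["joint_positions"].round(3),Ro.from_rotvec(s["tcp_rot"]).as_matrix()[:,2].round(3))
E
```

```text
pos [429.8  46.7 254.5] toolx [ 0.998 -0.065 -0.006] tooly [-0.065 -0.998 -0.003]
dp shares [0.0938 0.7289 0.0194]
turn deg (tool z down => minus world) -0.72 share -0.008
[-6.400e-02  1.130e-01 -3.550e-01  1.109e+00  3.000e-03 -3.140e+00] [-0.006  0.004 -1.   ]
```

Call:
{"name": "step_arm", "arguments": {
  "dp": [
    [0,0,0],
    [0,0,0],
    [0,0,0],
    [0,0,0],
    [0,0,0],
    [0,0,0],
    [0,0,0],
    [0,0,0],
    [0,0,0],
    [0,0,0],
    [0,0,0],
    [0,0,0],
    [0,0,0],
    [0,0,0],
    [0,0,0],
    [0,0,0],
    [0,0,0],
    [0,0,0],
    [0,0,0],
    [0,0,0]
  ],
  "turn": [0.079,0.079,0.079,0.079,0.079,0.079,0.079,0.079,0.079,0.079,0.079,0.079,0.079,0.079,0.079,0.079,0.079,0.079,0.079,0.079],
  "claw": [85,85,85,85,85,85,85,85,85,85,85,85,85,85,85,85,85,85,85,85]
}}

```text
t: 18.17
eef_pos: [429.7, 48.6, 254.2]
tcp_rot: [0.915, -3.001, -0.012]
wrist_force: [0.3, -0.2, 0.8]
opening: 85.1
grip_force: 0.0
```

Call:
{"name": "step_arm", "arguments": {
  "dp": [
    [0,0,0],
    [0,0,0],
    [0,0,0],
    [0,0,0],
    [0,0,0],
    [0,0,0],
    [-0.08,0.15,0],
    [-0.08,0.15,0],
    [-0.08,0.15,0],
    [-0.08,0.15,0],
    [-0.08,0.15,0],
    [-0.08,0.15,0],
    [-0.08,0.15,0],
    [-0.08,0.15,0],
    [-0.08,0.15,0],
    [0,0,0],
    [0,0,0]
  ],
  "turn": [0.079,0.079,0.079,0.079,0.079,0,0,0,0,0,0,0,0,0,0,0,0],
  "claw": [85,85,85,85,85,85,85,85,85,85,85,85,85,85,85,85,85]
}}

```text
t: 19.58
eef_pos: [579.8, 316.6, 253.5]
tcp_rot: [-0.026, -3.134, -0.008]
wrist_force: [-0.8, 0.9, -1.2]
opening: 85.1
grip_force: 0.0
```

```bash
python3 - <<'E'
from h import *
p=cam("wrist"); plan([510,327,109],87,p["s"]); print(p["s"]["joint_positions"].round(3))
q=proj(p,[510,327,135]);print(q, [(d["location"],d["confidence"]) for d in finder.spot_in("stick",p)])
x0,y0=int(q[0])-60,max(0,int(q[1])-60); print(x0,y0)
cv2.imwrite("pics/w5c.png",cv2.resize(p["img"][y0:y0+120,x0:x0+140],None,fx=4,fy=4,interpolation=cv2.INTER_CUBIC)[:,:,::-1])
E
```

```text
pos [579.8 316.6 253.5] toolx [-1.     0.017  0.007] tooly [0.017 1.    0.005]
dp shares [0.3446 0.0422 0.7253]
turn deg (tool z down => minus world) 2.04 share 0.0227
[0.386 0.561 0.287 1.302 0.008 0.402]
[328.61627816 116.00586729] [([360.6, 228.3], 0.89), ([235.1, 106.0], 0.87)]
268 56
```

View pics/w5c.png

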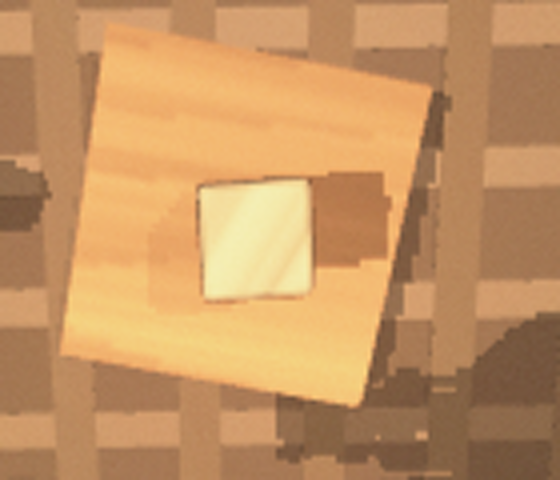

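The crop shows the stick's square top with corners at about (198,184), (309,178), (313,293) and (204,300). It is rotated about 3° from the tool axes.

```bash
python3 - <<'E'
from h import *
p=cam("wrist")
P=np.array([atz(p,(268+u/4,56+v/4),135) for u,v in [(198,184),(309,178),(313,293),(204,300)]]); c=P.mean(0); print(P.round(1).tolist(),c)
for i in range(4):
    d=P[(i+1)%4]-P[i]; print((np.degrees(np.arctan2(d[1],d[0]))%90).round(1),np.linalg.norm(d).round(1))
S=np.array([atz(p,(268+u/4,56+v/4),45) for u,v in [(107,24),(432,88),(360,405),(62,353)]]);print(S.round(1).tolist(),S.mean(0))
plan([c[0],c[1],109])
E
```

```text
[[498.3, 316.4, 135.0], [497.6, 339.3, 135.0], [520.8, 340.4, 135.0], [521.8, 317.2, 135.0]] [509.63523667 328.32497417 135.        ]
1.8 22.8
2.7 23.2
2.4 23.1
2.0 23.4
[[457.6, 293.1, 45.0], [475.3, 381.3, 45.0], [562.5, 363.8, 45.0], [545.3, 276.0, 45.0]] [510.17029626 328.56248963  45.        ]
pos [579.3 314.5 254.9] toolx [-1.     0.021  0.006] tooly [0.021 1.    0.005]
dp shares [0.3452 0.0578 0.7322]
```

Call:
{"name": "step_arm", "arguments": {
  "dp": [
    [0.115,0.019,0],
    [0.115,0.019,0],
    [0.115,0.019,0],
    [0,0,0],
    [0,0,0]
  ],
  "turn": [0,0,0,-0.037,0],
  "claw": [85,85,85,85,85]
}}

```text
t: 20.15
eef_pos: [509.8, 327.6, 256.5]
tcp_rot: [0.062, -3.136, -0.01]
wrist_force: [0.3, -0.6, 0.4]
opening: 84.8
grip_force: 0.0
```

```bash
python3 - <<'E'
from h import *
plan([509.8,328.4,107],92.2)
E
```

```text
pos [509.8 327.6 256.5] toolx [-0.999 -0.039  0.005] tooly [-0.039  0.999  0.006]
dp shares [-3.500e-03 -7.000e-04  7.476e-01]
turn deg (tool z down => minus world) 0.06 share 0.0007
```

Call:
{"name": "step_arm", "arguments": {
  "dp": [
    [-0.002,0,0.12],
    [-0.002,0,0.12],
    [0,0,0.12],
    [0,0,0.12],
    [0,0,0.12],
    [0,0,0.1],
    [0,0,0.048],
    [0,0,0],
    [0,0,0],
    [0,0,0],
    [0,0,0],
    [0,0,0],
    [0,0,0],
    [0,0,0]
  ],
  "turn": [0,0,0,0,0,0,0,0,0,0,0,0,0,0],
  "claw": [85,85,85,85,85,85,85,70,10,10,10,10,10,10],
  "force": 20
}}

```text
t: 21.32
eef_pos: [511.6, 329.5, 107.0]
tcp_rot: [0.056, -3.137, -0.01]
wrist_force: [0.2, -1.2, 6.9]
opening: 23.9
grip_force: 25.9
```

Call:
{"name": "step_arm", "arguments": {
  "dp": [
    [0,0,-0.05],
    [0,0,-0.05],
    [0,0,-0.05],
    [0,0,0],
    [0,0,0]
  ],
  "turn": [0,0,0,0,0],
  "claw": [10,10,10,10,10]
}}

```text
t: 21.73
eef_pos: [511.6, 329.3, 136.8]
tcp_rot: [0.056, -3.137, -0.01]
wrist_force: [0.6, 0.2, -1.1]
opening: 23.5
grip_force: 25.0
```

Call:
{"name": "step_arm", "arguments": {
  "dp": [
    [0.014,0,0],
    [0.014,0,0],
    [0.014,0,0],
    [0.014,0,0],
    [0.014,0,0],
    [0,0,0]
  ],
  "turn": [0,0,0,0,0,0],
  "claw": [10,10,10,10,10,10]
}}

```text
t: 22.23
eef_pos: [496.5, 328.6, 135.8]
tcp_rot: [0.057, -3.135, -0.009]
wrist_force: [2.0, 0.7, 1.0]
opening: 23.9
grip_force: 24.8
```

Call:
{"name": "step_arm", "arguments": {
  "dp": [
    [0.014,0,0],
    [0.014,0,0],
    [0.014,0,0],
    [0.014,0,0],
    [0.012,0,0],
    [0,0,0],
    [0,0,0]
  ],
  "turn": [0,0,0,0,0,0,0],
  "claw": [10,10,10,10,10,10,10]
}}

```text
t: 22.82
eef_pos: [483.0, 328.0, 135.8]
tcp_rot: [0.056, -3.134, -0.009]
wrist_force: [0.5, 0.8, -0.5]
opening: 23.6
grip_force: 24.3
```

Call:
{"name": "step_arm", "arguments": {
  "dp": [
    [0,0,-0.05],
    [0,0,-0.1],
    [0,0,-0.12],
    [0,0,-0.12],
    [0,0,-0.12],
    [0,0,-0.04],
    [0,0,0],
    [0,0,0]
  ],
  "turn": [0,0,0,0,0,0,0.057,0],
  "claw": [10,10,10,10,10,10,10,10]
}}

```text
t: 23.48
eef_pos: [483.9, 327.3, 246.4]
tcp_rot: [-0.09, -3.134, -0.009]
wrist_force: [0.5, -0.6, -2.0]
opening: 23.4
grip_force: 24.4
```

```bash
cat >> h.py <<'E'
def pale(p):
    hsv=cv2.cvtColor(p["img"],cv2.COLOR_RGB2HSV); return hsv
E
python3 - <<'E'
from h import *
import pickle
w=cam("wrist"); t=cam("top"); s=cam("side")
pickle.dump((w,t,s),open("a.pkl","wb"))
for n,p in (("w",w),("t",t),("s",s)):
    for l in ("ring","stick"): print(n,l,[(np.round(d["location"],1).tolist(),round(d["confidence"],2)) for d in finder.spot_in(l,p)])
T=w["tool_from_camera"]
R=Ro.from_rotvec([3.14,-0.083,0.003]).as_matrix(); q=dict(camera_matrix=w["camera_matrix"],Rwc=R@T[:3,:3],c=R@T[:3,3]+np.array([574.2,6.1,232.0]))
print("ring from w2",atz(q,(315.5,175.5),77))
plan([560,6,236],87)
# side ref for the stick expected at present: 
s0=w["s"]; print(s0["eef_pos"])
a=np.array([-np.sin(.262)*np.cos(.05),np.sin(.262)*.05,np.cos(.262)])
g=s0["eef_pos"]+[0,0,5]; print("side proj top/foot",proj(s,g+23*a),proj(s,g-107*a))
E
```

```text
w ring [([61.1, 270.7], 0.73)]
w stick [([234.3, 197.2], 0.87), ([317.8, 276.4], 0.56), ([341.9, 328.4], 0.55)]
t ring [([321.0, 190.3], 0.87)]
t stick [([179.4, 173.0], 0.75), ([188.3, 213.7], 0.66), ([234.6, 218.7], 0.64)]
s ring [([331.3, 203.9], 0.5)]
s stick [([327.8, 284.0], 0.87), ([306.4, 240.1], 0.64), ([222.1, 288.9], 0.61)]
ring from w2 [583.06109322   8.33329676  77.        ]
pos [484.  327.3 245.6] toolx [-0.999  0.053  0.007] tooly [0.053 0.999 0.005]
dp shares [-0.4653 -1.5843  0.0368]
turn deg (tool z down => minus world) -0.05 share -0.0006
[483.905781   327.27051863 246.35054745]
side proj top/foot [318.64872855 191.85095823] [295.79892938 268.65239938]
```

```bash
python3 - <<'E'
from h import *
import pickle
w,t,s=pickle.load(open("a.pkl","rb"))
print("ring top",atz(t,(321,190.3),77.7),"side",atz(s,(331.3,203.9),77.7),"wrist",atz(w,(61.1,270.7),77.7))
ref=cv2.imread("pics/side1.png")[:,:,::-1]
d=np.abs(s["img"].astype(int)-ref).sum(2)>60
hsv=cv2.cvtColor(s["img"],cv2.COLOR_RGB2HSV)
u0,v0=280,180
print("hsv foot axis",[hsv[int(v),int(u)].tolist() for u,v in [(296,262),(299,255),(303,243),(308,228),(312,212)]])
for v in range(184,284,4):
    print(v,"".join(("#" if (hsv[v,u,2]>120 and hsv[v,u,1]>60) else "d") if d[v,u] else "." for u in range(270,350)))
E
```

```text
ring top [580.27915943  13.27370582  77.7       ] side [568.24509964  12.33963424  77.7       ] wrist [576.87138213  15.81432003  77.7       ]
hsv foot axis [[16, 117, 174], [15, 116, 176], [16, 117, 177], [14, 38, 162], [108, 27, 47]]
184 ..............dddddddddddddddddddddddddd##ddddddddddddddddddddd#................
188 ................ddddddddddddddddddddddddd#.#dddddddddddddddddd#####.............
192 ..................ddddddddddddddddddddddddddddddddd#####.##d########..#.........
196 ...................#ddddddddddddddddddddddddddddddd####.###..##################.
200 .....................ddddddddddddddddddddddddddddd###.####d##################...
204 ...............................#ddddddddddddddddddd#####dddd##########..####....
208 ................................ddddddddddddddddddd#...ddddd##################..
212 ................................ddddddddddddddddddd.d#dddddd####d###########....
216 ...............................#dddddddddddddddddddd#ddddd##########.######dd...
220 ................................ddddddddddddddddddddd#.....#######..............
224 ..........
[... 560 characters left out ...]
....................
252 ..........................############..........................................
256 .........................##############.........................................
260 ........................##############..........................................
264 ......................#############d............................................
268 .....................##############.............................................
272 ........................##########..............................................
276 ...................ddd############dddd..........................................
280 .................ddddddddddddddddddddd..........................................
```

```bash
cat >> h.py <<'E'
from scipy.optimize import least_squares
def footfit(s,ref,tcp,yaw=-3.,L0=107,rows=None,verbose=0):
    """fit tilt (deg, about board y) and roll-plane offset of foot centre line in a side image"""
    img=s["img"].astype(int); hsv=cv2.cvtColor(s["img"],cv2.COLOR_RGB2HSV).astype(int)
    d=(np.abs(img-ref).sum(2)>25)&(np.abs(hsv[...,0]-15)<4)&(np.abs(hsv[...,1]-117)<14)&(hsv[...,2]>120)
    c,sn=np.cos(np.radians(yaw)),np.sin(np.radians(yaw)); g=np.asarray(tcp)+[0,0,5]
    ax=lambda th:np.array([-np.sin(th)*c,-np.sin(th)*sn,np.cos(th)])
    A=ax(np.radians(15)); box=np.array([proj(s,g-A*l) for l in (L0,L0-50)])
    m=np.zeros(d.shape,np.uint8); cv2.line(m,tuple(box[0].round().astype(int)),tuple(box[1].round().astype(int)),1,24)
    d=cv2.morphologyEx((d&(m>0)).astype(np.uint8),cv2.MORPH_OPEN,np.ones((3,3),np.uint8))
    n,lab,st,_=cv2.connectedComponentsWithStats(d); k=1+np.argmax(st[1:,4]); M=lab==k
    pts=[]
    for v in range(M.shape[0]):
        u=np.flatnonzero(M[v]); 
        if len(u)>5: pts.append((u[0],u[-1],v))
    pts=np.array(pts,float)
    if verbose: print(pts[::3].astype(int).tolist())
    return pts,M
E
python3 - <<'E'
from h import *
import pickle
w,t,s=pickle.load(open("a.pkl","rb")); ref=cv2.imread("pics/side1.png")[:,:,::-1].astype(int)
pts,M=footfit(s,ref,w["s"]["eef_pos"],verbose=1)
# predicted edges for several tilts
g=w["s"]["eef_pos"]+[0,0,5]
for th in (10,13,15,17,20):
    th=np.radians(th); a=np.array([-np.sin(th)*np.cos(.05),np.sin(th)*.05,np.cos(th)])
    P=[proj(s,g-a*l) for l in (107,60)]; d=P[1]-P[0]; print(np.degrees(th).round(),"foot",P[0].round(1),"imgslope du/dv",(d[0]/d[1]).round(3),"width px at foot",18*417/np.linalg.norm(g-107*a-s["c"]))
E
```

```text
[[300, 307, 230], [297, 312, 233], [296, 314, 236], [300, 313, 239], [299, 312, 242], [298, 310, 245], [298, 309, 248], [297, 309, 251], [296, 307, 254], [295, 306, 257], [294, 305, 260], [294, 304, 263], [293, 303, 266], [292, 302, 269], [294, 301, 272]]
10.0 foot [301.8 271.5] imgslope du/dv -0.191 width px at foot 12.916805015775195
13.0 foot [298.2 269.8] imgslope du/dv -0.254 width px at foot 12.888795712268637
15.0 foot [295.8 268.7] imgslope du/dv -0.297 width px at foot 12.871988385688761
17.0 foot [293.5 267.4] imgslope du/dv -0.342 width px at foot 12.856677372694843
20.0 foot [290.  265.4] imgslope du/dv -0.414 width px at foot 12.836522630051174
```

Tilt is about 15.5°, so the stick is nearly square to the slope. Next I hover over the ring.

Call:
{"name": "step_arm", "arguments": {
  "dp": [
    [-0.02,-0.08,0],
    [-0.035,-0.12,0],
    [-0.035,-0.12,0],
    [-0.035,-0.12,0],
    [-0.035,-0.12,0],
    [-0.035,-0.12,0],
    [-0.035,-0.12,0],
    [-0.035,-0.12,0],
    [-0.035,-0.12,0],
    [-0.035,-0.12,0],
    [-0.035,-0.12,0],
    [-0.035,-0.12,0],
    [-0.03,-0.12,0],
    [-0.01,-0.05,0],
    [0,0,0],
    [0,0,0]
  ],
  "turn": [0,0,0,0,0,0,0,0,0,0,0,0,0,0,0,0],
  "claw": [10,10,10,10,10,10,10,10,10,10,10,10,10,10,10,10]
}}

```text
t: 25.27
eef_pos: [556.0, 9.1, 243.5]
tcp_rot: [-0.086, -3.134, -0.01]
wrist_force: [-1.2, -0.1, -1.5]
opening: 23.9
grip_force: 24.4
```

```bash
python3 - <<'E'
from h import *
plan([551.9,11.1,195],87)
E
```

```text
pos [556.    9.1 243.5] toolx [-0.998  0.055  0.007] tooly [0.055 0.998 0.006]
dp shares [0.0192 0.0077 0.2428]
turn deg (tool z down => minus world) -0.13 share -0.0015
```

Call:
{"name": "step_arm", "arguments": {
  "dp": [
    [0.01,0.004,0.08],
    [0.009,0.004,0.08],
    [0,0,0.06],
    [0,0,0.02],
    [0,0,0],
    [0,0,0]
  ],
  "turn": [0,0,0,0,0,0],
  "claw": [10,10,10,10,10,10]
}}

```text
t: 25.77
eef_pos: [552.2, 11.9, 196.1]
tcp_rot: [-0.083, -3.135, -0.009]
wrist_force: [0.0, 0.7, -0.2]
opening: 23.9
grip_force: 24.4
```

```bash
python3 - <<'E'
from h import *
import pickle
w=cam("wrist"); t=cam("top"); s=cam("side")
pickle.dump((w,t,s),open("b.pkl","wb"))
tcp=w["s"]["eef_pos"]; print(tcp)
for n,p in (("w",w),("s",s)):
    for l in ("ring","stick"): print(n,l,[(np.round(d["location"],1).tolist(),round(d["confidence"],2)) for d in finder.spot_in(l,p)])
foot=tcp+[26,-1.4,-99]; ring=np.array([581,9.5,77.7])
for n,p in (("w",w),("s",s)): print(n,"foot",proj(p,foot).round(1),"ring",proj(p,ring).round(1))
def asc(p,c,h,wd,sx=1,sy=1):
    g=cv2.cvtColor(p["img"],cv2.COLOR_RGB2GRAY); c=np.round(c).astype(int)
    print(c[1]-h,c[0]-wd)
    for v in range(c[1]-h,c[1]+h,sy): print(v,"".join(" .:-=+*#%@"[min(9,(255-int(g[v,u]))*10//256)] for u in range(c[0]-wd,c[0]+wd,sx)))
asc(s,proj(s,ring)+[0,-12],26,38)
asc(w,proj(w,ring),24,45)
E
```

```text
[552.24768618  11.89746482 196.14216411]
w ring [([312.0, 216.1], 0.8)]
w stick [([559.1, 124.5], 0.96), ([618.9, 215.4], 0.79), ([318.9, 277.7], 0.62)]
s ring [([325.3, 203.1], 0.85)]
s stick [([221.3, 290.3], 0.97), ([334.3, 170.3], 0.87), ([327.5, 281.5], 0.56)]
w foot [317.6 231. ] ring [316.6 224.7]
s foot [327.3 194.6] ring [326.1 202.3]
164 288
164 -:::..:::::::::---===++++==--:.     :--==============+**=--=+++++++++=--.**-
165 -:::::::::::------===+++==--:         .:-============**+--=+++++++++=--::*+:
166 -:::::::::::::----=======--:            .-==========+**+========+++==--.=*=:
167 -:::::::::::::----=======-...   ..      .===========+**=============--::*+::
168 -:::::::::::::----======-:... ......    -===========+*+-=+=++=========::*+::
169 -:::::::::::::----====--....:...... .. .-==========+**+=++++++++==-==-.+*=.:
170 -:::::::::::::-----==-:...  ..::.. .....-==========+**=+++++++++==----:*+:::
171 -:::::::::::::----===:...  .....:.......:-==-======++=+==++++++==----::*+:::
172 -:::::::::::::----==:...   .......:......:=========+:.--========----=.+*=:::
173 =-:::::::::::
[... 7333 characters left out ...]
***********.+###********+-.......-=
242 :::::::::::*********####=:****************************************:*###*********+.......-=
243 ::::::::::-*********####*-****************************************=*###*********+:......-=
244 ::::::::::-*********####*+****************************************+*####********+-......-=
245 ::::::::::+*********####********************************************####********+-......-=
246 ::::::::::**********#####******************************************#####*********+:.....-=
247 :::::::::-**********####*******************************************#####*********+::::::==
248 ::========*********#####*************#******#***********************#####********+=---==++
```

```bash
python3 - <<'E'
from h import *
import pickle
w,t,s=pickle.load(open("b.pkl","rb"))
print("ring",atz(w,(315,225),77.7),"foot",atz(w,(317.5,231),97.1))
from_=w["s"]; plan([552.2-2.4,11.9-2.2,196.1])
E
```

```text
ring [581.25190736   7.9835227   77.7       ] foot [578.30858619  10.40148237  97.1       ]
pos [552.3  11.1 196. ] toolx [-0.999  0.054  0.006] tooly [0.054 0.999 0.005]
dp shares [ 0.0123 -0.0077 -0.0002]
```

Call:
{"name": "step_arm", "arguments": {
  "dp": [
    [0.012,-0.01,0],
    [0,0,0],
    [0,0,0],
    [0,0,0]
  ],
  "turn": [0,0,0,0],
  "claw": [10,10,10,10],
  "force": 50
}}

```text
t: 26.45
eef_pos: [549.6, 9.2, 195.7]
tcp_rot: [-0.085, -3.134, -0.009]
wrist_force: [0.4, 1.0, -0.8]
opening: 23.9
grip_force: 54.1
```

Call:
{"name": "step_arm", "arguments": {
  "dp": [
    [-0.0052,0,0.0193],
    [-0.0052,0,0.0193],
    [-0.0052,0,0.0193],
    [-0.0026,0,0.0097],
    [0,0,0],
    [0,0,0]
  ],
  "turn": [0,0,0,0,0,0],
  "claw": [10,10,10,10,10,10]
}}

```text
t: 26.95
eef_pos: [553.1, 9.2, 181.9]
tcp_rot: [-0.084, -3.134, -0.009]
wrist_force: [-0.7, -0.2, -0.6]
opening: 23.4
grip_force: 54.1
```

Call:
{"name": "step_arm", "arguments": {
  "dp": [
    [-0.0013,0,0.0048],
    [-0.0013,0,0.0048],
    [-0.0013,0,0.0048],
    [0,0,0],
    [0,0,0]
  ],
  "turn": [0,0,0,0,0],
  "claw": [10,10,10,10,10]
}}

```text
t: 27.37
eef_pos: [553.9, 9.1, 179.2]
tcp_rot: [-0.084, -3.134, -0.009]
wrist_force: [-0.1, -0.5, -1.3]
opening: 23.4
grip_force: 54.1
```

```bash
cat > f.py <<'E'
from h import *
n=np.array([-.2585,.0135,.966]); F=[];P=[]
for i in range(8):
    s=manip.sense(); F.append(s["wrist_force"]); P.append(s["eef_pos"]); imaging.camera("top")
print("F",np.mean(F,0).round(2),"Fn",(np.array(F)@n).mean().round(2),"+-",(np.array(F)@n).std().round(2),"pos",np.mean(P,0).round(2),"t",s["t"])
E
python3 f.py
```

```text
F [ 0.2   0.09 -1.03] Fn -1.04 +- 0.29 pos [553.95   9.13 179.28] t 27.7167
```

Call:
{"name": "step_arm", "arguments": {
  "dp": [
    [-0.0013,0,0.0048],
    [-0.0013,0,0.0048],
    [-0.0013,0,0.0048],
    [-0.0013,0,0.0048],
    [-0.0013,0,0.0048],
    [0,0,0],
    [0,0,0]
  ],
  "turn": [0,0,0,0,0,0,0],
  "claw": [10,10,10,10,10,10,10]
}}

```text
t: 28.35
eef_pos: [555.2, 9.1, 174.4]
tcp_rot: [-0.084, -3.134, -0.009]
wrist_force: [-0.5, -0.1, 0.5]
opening: 23.4
grip_force: 54.3
```

```bash
python3 f.py
```

```text
F [-0.52  0.02 -0.02] Fn 0.12 +- 0.34 pos [555.19   9.09 174.47] t 28.7
```

Call:
{"name": "step_arm", "arguments": {
  "dp": [
    [-0.0013,0,0.0048],
    [-0.0013,0,0.0048],
    [-0.0013,0,0.0048],
    [-0.0013,0,0.0048],
    [-0.0013,0,0.0048],
    [0,0,0],
    [0,0,0]
  ],
  "turn": [0,0,0,0,0,0,0],
  "claw": [10,10,10,10,10,10,10]
}}

```text
t: 29.33
eef_pos: [556.5, 9.0, 169.7]
tcp_rot: [-0.084, -3.134, -0.009]
wrist_force: [-1.0, -0.0, 5.7]
opening: 23.2
grip_force: 55.0
```

```bash
python3 f.py; python3 - <<'E'
from h import *
import pickle
w=cam("wrist"); s=cam("side"); pickle.dump((w,s),open("c.pkl","wb"))
def asc(p,c,h,wd):
    g=cv2.cvtColor(p["img"],cv2.COLOR_RGB2GRAY); c=np.round(c).astype(int); print(c[0]-wd)
    for v in range(c[1]-h,c[1]+h): print(v,"".join(" .:-=+*#%@"[min(9,(255-int(g[v,u]))*10//256)] for u in range(c[0]-wd,c[0]+wd)))
asc(w,proj(w,[581,8,75]),24,38)
asc(s,proj(s,[581,8,75])+[0,-16],24,26)
E
```

```text
F [-2.08 -0.08  4.81] Fn 5.19 +- 0.43 pos [556.5    9.02 169.73] t 29.6833
280
208 ........-+:.....................:=========---=-==----======-------=+=-------
209 ........-+:......................----=====..:====----=====--------=+=-------
210 ........-+:........................::=====.:---===--=============-++=-------
211 .:.....:-+:......................:..:-----....:==================-++==----==
212 :.::::::-+:.........:.......:.::.........:::.::===================++========
213 ::::::::=+::..:....::::.:.:.::::::.:.::::::::::===================++========
214 ::::::::=+::::::::::::::::::::::::::::::::::======================++========
215 ::::::::=+::::::::::::::::::::::::::::::::::======================+++=======
216 ::::::::=+::::::::::::::::::::::::::::::::========================++========
217 ::::::::=+::::::::::::::::::::::::::::::::========================++========
218 ::::::::=+:::::::::::::::::::::::::-===--:========================+++=======
219 ::::::::=+::::::::::::::::::::::==***+*****++=====================+++=======
220 ::::::::=+::::::::::::::::::::-=**********#**
[... 4904 characters left out ...]
.........       ::
199     .:.         .:    .:======+=:.........          
200    .:.         ..     .-======+=.........           
201   .-.         ..     ..======++-........           .
202  .-.         .:     ..-======+=:.......       ......
203 .-.         ..      .-+=====+++:.......      .--:::.
204 -.          .       .=+=====+++:........     .::--::
205 .          :        .:+=====++*=....  .. .   :::::--
206 ..        .-:        .-++==++++=...  ...-.    .:::-=
207 .:.         .::    ....:**+++**-.......=.      .::=-
208   .:.         .:-.......=+****=....-..-.         :. 
209     ...         .:-:....-======-..===+:         ..  
210       .:..        .:-:...=========--=+:        .-.
```

Call:
{"name": "step_arm", "arguments": {
  "dp": [
    [-0.0012,0,0.0044],
    [-0.0012,0,0.0044],
    [0,0,0],
    [0,0,0],
    [0,0,0]
  ],
  "turn": [0,0,0,0,0],
  "claw": [10,10,10,10,10]
}}

```text
t: 30.25
eef_pos: [557.0, 9.0, 168.0]
tcp_rot: [-0.084, -3.134, -0.009]
wrist_force: [-2.4, -0.4, 6.7]
opening: 23.2
grip_force: 55.3
```

```bash
python3 f.py; python3 f.py
```

```text
F [-2.39 -0.54  6.53] Fn 6.92 +- 0.36 pos [556.97   9.   168.02] t 30.6
F [-2.5  -0.03  6.39] Fn 6.82 +- 0.52 pos [556.97   9.01 168.02] t 31.0
```

```bash
python3 - <<'E'
from h import *
s=cam("side"); g=cv2.GaussianBlur(cv2.cvtColor(s["img"],cv2.COLOR_RGB2GRAY).astype(np.float32),(0,0),.7)
foot=np.array([581.,8.3,70.5])
L=[];Rr=[];V=range(186,202)
for v in V:
    # predicted centre column
    a=np.array([-.2588,.0136,.966]); P0,P1=proj(s,foot),proj(s,foot+45*a); u=P0[0]+(P1[0]-P0[0])*(v-P0[1])/(P1[1]-P0[1])
    row=np.diff(g[v]); i=int(u)
    def sub(seg,off,sg):
        k=np.argmax(sg*seg); w=np.clip(sg*seg[max(0,k-2):k+3],0,None); return off+max(0,k-2)+(w*np.arange(len(w))).sum()/w.sum()+.5
    L.append(sub(row[i-11:i],i-11,-1)); Rr.append(sub(row[i:i+11],i,1))
print("fit slopes",np.polyfit(V,L,1)[0].round(3),np.polyfit(V,Rr,1)[0].round(3)); print(np.round(L,1),np.round(Rr,1))
for th in (11,13,15,17,19):
    r=np.radians(th); a=np.array([-np.sin(r)*.9986,np.sin(r)*.052,np.cos(r)]); P0,P1=proj(s,foot),proj(s,foot+45*a); print(th,((P1-P0)[0]/(P1-P0)[1]).round(3))
t=cam("top"); print([(np.round(d["location"]).tolist(),round(d["confidence"],2)) for d in finder.spot_in("spare",t)],[np.round(d["location"]).tolist() for d in finder.spot_in("glue",t)])
E
```

```text
fit slopes -0.295 -0.32
[326.8 326.4 326.3 326.1 325.9 325.5 325.3 325.  324.5 324.3 324.1 323.6
 323.4 323.1 322.8 322.4] [336.1 335.6 335.3 335.3 335.1 334.8 334.2 333.8 333.5 333.2 332.8 332.5
 332.2 331.8 331.7 331.5]
11 -0.229
13 -0.272
15 -0.316
17 -0.361
19 -0.409
[([457.0, 221.0], 0.72), ([259.0, 188.0], 0.56)] [[251.0, 150.0]]
```

```bash
python3 -c "
from workcell import manip
print(manip.hand_in())"
```

```text
the job is handed in; nothing more can be done
None
```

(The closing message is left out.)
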